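# Prise open the battery cover of the kitchen scales

## Task

The kitchen scales lie face down for a battery change. Use the table knife from the chopping board to lever up the snap-shut battery cover, with the blade in the sloping trough at the cover's free edge, and swing the cover open past upright so that it stays open. Then lay the knife flat on the chopping board again, and do not disturb the mug, the teaspoon or the two new batteries.

Things in the scene. Friction and masses are not known exactly. Their poses are not given: they have to be found in the camera images.
- scales: kitchen scales face down, fixed: grey plastic back 150 x 180 mm, flat deck 36 mm above the worktop, on a steel pan 176 x 206 x 6 mm; a foot 21 mm wide, 4 mm high near each corner. Origin: centre of the underside; z up, -x from the middle across the trough to the deck's outer edge (x = -75 mm). The cover fills x = -14 to 46, y = -34 to 34 mm, flush
- trough_edge (a point): upper end of the trough's floor, at the deck (scales x = -32, y = 0, z = 36 mm); axes as scales. The trough is 32 mm wide and open above; its flat floor falls at 33 degrees along +x, to z = 24.3 mm under the cover's free edge and 16 mm at x = -2 mm, where the bay begins (first battery at x = 4.5 mm). Gap from floor to cover edge, square to the slope: 7 mm
- cover (a joint): angle of the grey battery cover, 60 x 68 x 3 mm: 0 shut and flush, grows as it opens upward, stop at 1.92 rad. A sprung snap catch holds it shut (7 to 8 N of lift at the free edge, over the first 0.08 rad); after that a stiff hinge lets it stay where it is left (about 0.5 N at the free edge)
- cover_edge (a point): middle of the underside of the cover's free edge, 60 mm from the hinge (at scales x = -14, z = 33 mm when shut); axes turn with the cover
- cover_hinge (a point): middle of the hinge line, 46 mm from the scales' middle on its +x side, 34.5 mm above the worktop; the line runs along the scales' y
- board: wooden chopping board, fixed, 200 x 300 x 21 mm, long side along its y; origin at the centre of its underside
- knife: table knife, 200 mm long, 70 g, lying flat on the board; black handle 92 mm long, 18 mm wide, 12 mm thick from x = -100 to -8 mm, steel blade 18 mm wide and 2.5 mm thick with a round end from x = -8 to 100 mm, its middle plane at z = 4 mm. Origin under the middle of its length, x towards the blade's tip, z up
- knife_tip (a point): end of the blade, knife frame x = 100, z = 4 mm
- coffee_mug: loose patterned mug, 92 x 123 x 95 mm, origin under its centre; leave it alone
- spoon: loose steel teaspoon, 130 x 26 x 11 mm, origin under its centre; leave it alone
- new_cell_a: loose new battery, 50 mm long, 15 mm thick, lying on the worktop; leave it alone
- new_cell_b: loose new battery like the other, lying beside it; leave it alone

How it is judged:
By the outcome, as a careful person would: the job done as asked, in the order asked, and still so for the second after the job is handed in, with the robot touching nothing.
It also fails if it takes over 58 s, if anything falls off the work surface, if the arm or the gripper's body presses on something with over 40 N, if the wrist force passes 120 N, or if a joint passes its speed limit or range.

## Robot

A 6-joint arm with a two-finger parallel gripper is mounted at the origin on a cart in front of the work surface, level with it; the furniture and walls round the work are solid. World frame = base frame: x ahead of the robot, y to its left, z up, the work surface at z = 0. Lengths are in m, angles in rad, forces in N, time in s.
With the tool pointing down it reaches from about 0.35 to 0.875 m from the base axis. Payload 4.2 kg.
Tool frame: the origin (TCP) lies between the finger pads; the fingertips stand 11 mm ahead of it and the grasp point (between the pads) lies 8 mm behind it; z points along the fingers, y is the line along which they close (so a half turn about z gives the same grasp; the last joint's range is limited). The gripper opens to 85 mm and grips with 20 to 120 N. Pads are 22 mm wide; open, the fingers measure 114 mm over their backs; the gripper's body (76 mm by 85 mm) begins 54 mm behind the grasp point. The pads swing forward as they close: fully open they stand 13 mm farther back than shut.
Start: joints at [-0.847, 0.385, 0.008, 0, -1.194, -0.259], TCP at [0.28, -0.559, 0.242] pointing down, gripper open.
Joint ranges: [-3.14, 3.14], [-1.21, 2.06], [-1.07, 1.41], [-3.16, 2.05], [-2.99, -0.16], [-3.1, 3.1]. Speed limits (rad/s): [2.79, 2.79, 3.14, 3.14, 3.14, 3.14].

## Interface

Orientations are given as [roll, pitch, yaw] about the fixed x, y, z axes, in that order (R = Rz(yaw) Ry(pitch) Rx(roll)).
In Python, from workcell import robot gives the robot as it stands.
- The arm moves only by the tool arm_command, never from a script. Its argument "deltas" is a list of rows, each a list of 3 entries, a list of its own where there are three numbers: the finger opening in mm, from 0 to 85.4, then the shift along the tool's x, y, z scaled (see below), then the turn about the tool's z scaled (see below). A call has 1 to 10 rows; each row is the pose to reach, as a shift and turn from the pose commanded when the call began, along the tool's axes at that moment; what a row does not reach only later rows make up. The controller multiplies each number of a shift by 25 cm and each number of a turn by 90 degrees. A row lasts 1/8 s, in which the tool goes at most 62.5 mm and 10.7 degrees, less where a joint would pass 70% of its speed; a pose out of reach is approached as far as the arm can. A call with a number of a shift or a turn outside -1 to 1 is refused whole. A call with a gripper value outside its range is refused whole. The fingers move at their own pace and stop on an object; "force" is the grip in N (left out, the last holds). Time passes only in rows, so rows that repeat a pose let the fingers close. It gives the time, the measured TCP pose, the force, the opening and the grip force at its end, in the units of the state.
- robot.state(): the state, without advancing time (a new reading comes with each control period).
- robot.grab_frame(name): name is "side" or "top"; returns the picture (400x640x3 uint8, blue, green, red); there is no depth.
- robot.camera_model(name): a dict with "fx", "fy", "cx", "cy" (pixels), "dist" ([k1, k2, p1, p2, k3] as OpenCV has them; the pictures are not rectified), "pose" (4x4, takes a point from camera to world coordinates). Camera axes: x right, y down, z forward; pixel columns grow to the right and rows downward; lengths in m; the calibration is good to about 2 mm. A picture is of the moment at which its call begins. camera_model takes no time and is no camera call.
- robot.close_job(): hands the job in; it is judged then, once.
The state is a dict: "time": time; "joints": joint angles; "qvel": joint speeds; "effort": joint torques, N m; "tool_pos": TCP position; "tool_rot": TCP orientation; "force": force on the tool from outside, world axes, zero at the start; "moment": the same for the moment, N m; "width": finger opening in m; "finger_force": force on a finger pad.
Only numpy, scipy, OpenCV 4.12 (cv2) and the standard library are available. Lean on these libraries where they do the work, as an engineer would, in place of code of your own. Each camera call takes 0.05 s, during which the arm holds its last target. There are 200 camera calls.

## Working session

There is one attempt and no reset: what is moved stays moved. The work goes in short steps, Python scripts to look and compute and a tool call to move; the robot and the scene stay as the last step left them, time stands still between calls to the robot, and variables do not carry over. Pictures are saved under pics/ and viewed, at most 10 in all, crops included, and the job is handed in when it is done.

Besides the shell and the picture viewer there is one more tool, called after "Call:" by a JSON object that holds its "api" and its "payload", one argument or row to a line. arm_command: Moves the arm, as the interface text tells. Its arguments: {"type":"object","properties":{"deltas":{"type":"array","items":{"type":"array"}},"force":{"type":"number"}},"required":["deltas"]}

```bash
mkdir -p pics; ls
python3 - <<'E'
from workcell import robot
import cv2,numpy as np
for n in("top","side"):
    f=robot.grab_frame(n); cv2.imwrite(f"pics/{n}0.png",f)
    m=robot.camera_model(n); print(n,m["fx"],m["cx"],m["cy"],m["dist"]);print(np.round(m["pose"],3))
print(robot.state())
E
```

```text
pics
top 499.09973232514807 320.38050903086696 193.77883725189838 [0.01438402 0.         0.         0.         0.        ]
[[-0.008 -0.987  0.16   0.252]
 [-1.     0.009  0.006  0.005]
 [-0.007 -0.16  -0.987  1.723]
 [ 0.     0.     0.     1.   ]]
side 363.8147980107921 326.2493080300566 195.29136116583504 [-0.04758798  0.          0.          0.          0.        ]
[[-0.999  0.009 -0.046  0.554]
 [ 0.046  0.39  -0.92   0.918]
 [ 0.009 -0.921 -0.39   0.452]
 [ 0.     0.     0.     1.   ]]
{'time': 0.1, 'joints': array([-8.47412841e-01,  3.85473543e-01,  6.77823345e-03, -4.05000301e-04,
       -1.19401444e+00, -2.58599675e-01]), 'qvel': array([-0.00038302, -0.00264443,  0.00321708,  0.002888  ,  0.00114687,
        0.00080383]), 'effort': array([-5.44772083e-04, -3.93318594e+01,  1.88930386e+01,  4.19794768e+00,
       -2.58073909e-03, -4.16828470e-06]), 'tool_pos': array([ 0.27993214, -0.55825219,  0.24134526]), 'tool_rot': array([ 3.13964659e+00, -1.25529213e-04, -2.67695809e+00]), 'force': array([0.35709495, 0.15447507, 0.24973803]), 'moment': array([-0.01383753,  0.02541513,  0.05684632]), 'finger_force': 0.0, 'width': 0.08542651988099739}
```

View pics/top0.png

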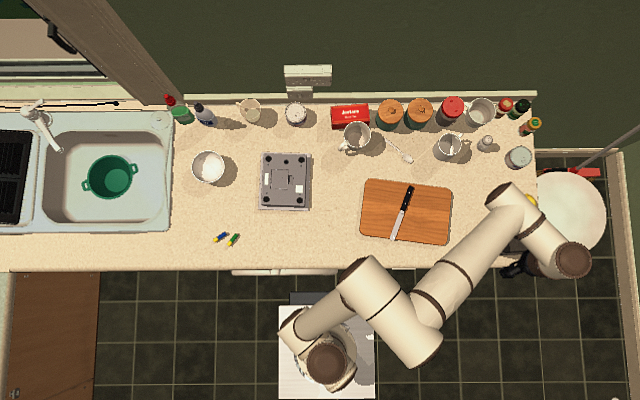

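View pics/side0.png

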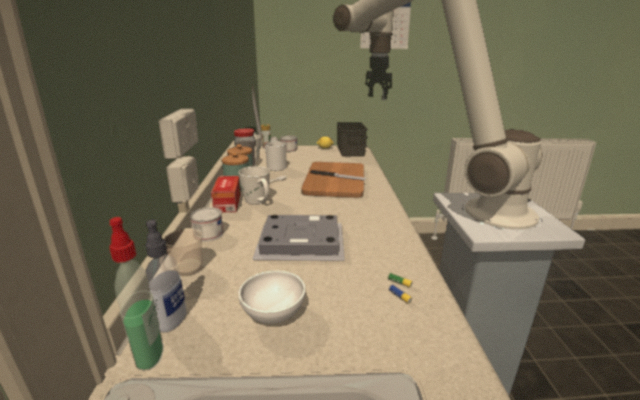

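Run:
```python
import cv2,numpy as np
t=cv2.imread("pics/top0.png");s=cv2.imread("pics/side0.png")
def c(im,x,y,w,h,k): return cv2.resize(im[y:y+h,x:x+w],None,fx=k,fy=k,interpolation=cv2.INTER_CUBIC)
a=c(t,250,145,66,72,6);b=c(t,358,174,66,72,6)   #396x432
cv2.imwrite("pics/c1.png",np.hstack([a,b]))
cv2.imwrite("pics/c2.png",np.vstack([c(s,245,205,110,62,6)[:, :660],c(s,298,155,110,33,6)]))
```

```text
(no output)
```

View pics/c1.png

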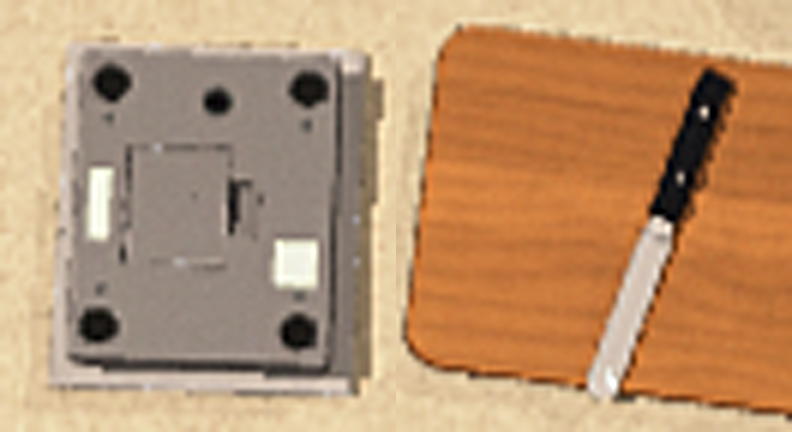

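View pics/c2.png

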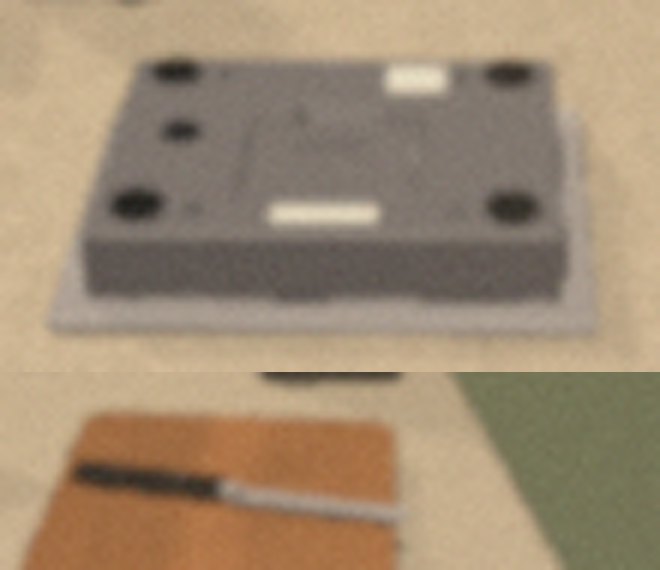

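```bash
cat > h.py <<'E'
from workcell import robot
import cv2,numpy as np
from scipy.spatial.transform import Rotation as R
def px2w(n,uv,z):
    m=robot.camera_model(n);K=np.array([[m["fx"],0,m["cx"]],[0,m["fy"],m["cy"]],[0,0,1]])
    p=cv2.undistortPoints(np.array(uv,float).reshape(-1,1,2),K,np.array(m["dist"])).reshape(-1,2)
    P=np.array(m["pose"]);d=np.c_[p,np.ones(len(p))]@P[:3,:3].T;o=P[:3,3]
    return o+d*((z-o[2])/d[:,2])[:,None]
def w2px(n,X):
    m=robot.camera_model(n);K=np.array([[m["fx"],0,m["cx"]],[0,m["fy"],m["cy"]],[0,0,1]])
    T=np.linalg.inv(np.array(m["pose"]))
    return cv2.projectPoints(np.array(X,float).reshape(-1,1,3),cv2.Rodrigues(T[:3,:3])[0],T[:3,3],K,np.array(m["dist"]))[0].reshape(-1,2)
def go(target,yaw_turn_deg=0):
    "units for shift to world target, in tool axes"
    s=robot.state();Rm=R.from_euler('xyz',s["tool_rot"]).as_matrix()
    return np.round(Rm.T@(np.array(target)-s["tool_pos"])/.25,3)
E
python3 - <<'E'
from h import *
np.set_printoptions(precision=4,suppress=True)
A=lambda l,o:[((u+.5)/6-.5+o[0],(v+.5)/6-.5+o[1]) for u,v in l]
ft=px2w("top",A([(111,82),(309,88),(98,325),(298,332)],(250,145)),.04)
fs=px2w("side",A([(508,74),(512,207),(176,71),(136,204)],(245,205)),.04)
print("feet top\n",ft,ft.mean(0),"\nside\n",fs,fs.mean(0))
dk=px2w("top",A([(78,52),(338,55),(68,357),(328,368)],(250,145)),.036);print("deck corners",dk,dk.mean(0))
cv=px2w("top",A([(128,147),(232,150),(124,262),(226,265)],(250,145)),.036);print("cover",cv)
tr=px2w("top",A([(248,181),(246,232)],(250,145)),.036);print("trough",tr)
k=px2w("top",A([(326,75),(265,220),(205,397)],(358,174)),.026);print("knife top",k,np.linalg.norm(k[0]-k[2]))
k=px2w("side",A([(75,472-372),(220,488-372),(402,514-372)],(298,155)),.027);print("knife side",k,np.linalg.norm(k[0]-k[2]))
print("board front", px2w("top",[(362,237),(440,245)],.021), "counter edge",px2w("top",[(350,271),(420,271),(500,266)],0))
E
```

```text
feet top
 [[0.6504 0.1943 0.04  ]
 [0.6459 0.0802 0.04  ]
 [0.5088 0.2004 0.04  ]
 [0.5038 0.0866 0.04  ]] [0.5773 0.1404 0.04  ] 
side
 [[0.5043 0.0889 0.04  ]
 [0.5088 0.2014 0.04  ]
 [0.645  0.0823 0.04  ]
 [0.6503 0.1951 0.04  ]] [0.5771 0.1419 0.04  ]
deck corners [[0.6694 0.214  0.036 ]
 [0.6662 0.0635 0.036 ]
 [0.4912 0.2178 0.036 ]
 [0.4836 0.0698 0.036 ]] [0.5776 0.1413 0.036 ]
cover [[0.613  0.1846 0.036 ]
 [0.6107 0.1247 0.036 ]
 [0.5458 0.1864 0.036 ]
 [0.5435 0.128  0.036 ]]
trough [[0.5924 0.1155 0.036 ]
 [0.5626 0.1166 0.036 ]]
knife top [[ 0.5508 -0.3013  0.026 ]
 [ 0.4672 -0.2635  0.026 ]
 [ 0.3667 -0.2263  0.026 ]] 0.19878910961870372
knife side [[ 0.5513 -0.3018  0.027 ]
 [ 0.4676 -0.272   0.027 ]
 [ 0.368  -0.2267  0.027 ]] 0.19810543772976671
board front [[ 0.3772 -0.1261  0.021 ]
 [ 0.3481 -0.3897  0.021 ]] counter edge [[ 0.2633 -0.0844  0.    ]
 [ 0.2616 -0.3225  0.    ]
 [ 0.2767 -0.5946  0.    ]]
```

```bash
python3 -c "
from h import *
print(go([.5007,-.281,.12]))"
```

```text
[-1.286  0.595  0.486]
```

Call:
{"api": "arm_command", "payload": {
  "deltas": [
    [85,[-0.2,0.1,0.05],0.1],
    [85,[-0.4,0.2,0.15],0.2],
    [85,[-0.6,0.3,0.25],0.3],
    [85,[-0.8,0.4,0.35],0.4],
    [85,[-0.9,0.5,0.4],0.542],
    [85,[-0.9,0.5,0.4],0.542]
  ],
  "force": 30
}}

```text
time: 0.85
tool_pos: [0.4252, -0.3437, 0.1409]
tool_rot: [3.141, -0.004, 2.757]
force: [-0.4, -0.3, 0.2]
width: 0.0849
finger_force: 0.0
```

```bash
python3 -c "
from h import *
s=robot.state();print(s['tool_pos'],s['tool_rot'],s['joints'],go([.5007,-.281,.08]),np.degrees(s['tool_rot'][2]))"
```

```text
[ 0.42515689 -0.34369232  0.14088645] [ 3.14113417 -0.0036876   2.75736114] [-3.83459311e-01  3.51438519e-01 -3.22750305e-01 -5.88799555e-04
 -9.00294837e-01 -1.57120266e+00] [-0.187  0.346  0.243] 157.9851558587841
```

Call:
{"api": "arm_command", "payload": {
  "deltas": [
    [60,[-0.12,0.2,0.12],0],
    [50,[-0.187,0.346,0.243],0],
    [45,[-0.187,0.346,0.243],0],
    [40,[-0.187,0.346,0.33],0],
    [40,[-0.187,0.346,0.4],0],
    [40,[-0.187,0.346,0.43],0],
    [40,[-0.187,0.346,0.435],0],
    [40,[-0.187,0.346,0.435],0]
  ]
}}

```text
time: 1.85
tool_pos: [0.5015, -0.2842, 0.0344]
tool_rot: [3.142, 0.001, 2.755]
force: [0.6, 0.5, 0.8]
width: 0.0402
finger_force: 0.0
```

```bash
python3 -c "
from h import *
s=robot.state();print(s['tool_pos'],s['force'],go([.5007,-.281,.030]))
t=robot.grab_frame('top')[165:245,355:445];q=robot.grab_frame('side')[140:200,290:400]
f=lambda i,h:cv2.resize(i,(int(i.shape[1]*h/i.shape[0]),h),interpolation=cv2.INTER_CUBIC)
cv2.imwrite('pics/g1.png',np.hstack([f(t,380),f(q,380)[:,:350]]))"
```

```text
[ 0.50153386 -0.28415357  0.03438593] [0.55068869 0.48131656 0.7576352 ] [0.008 0.01  0.018]
```

View pics/g1.png

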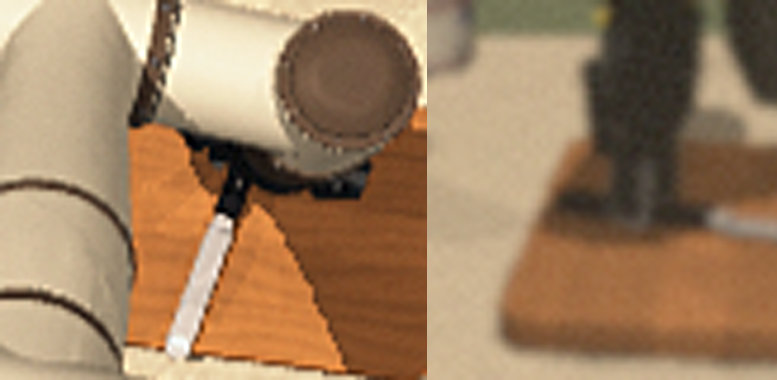

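The fingers straddle the knife's handle (side crop, handle around (590–700, 210)). I'll lower slightly and close.

Call:
{"api": "arm_command", "payload": {
  "deltas": [
    [40,[0,0.01,0.008],0],
    [20,[0,0.01,0.008],0],
    [12,[0,0.01,0.008],0],
    [12,[0,0.01,0.008],0],
    [12,[0,0.01,0.008],0],
    [12,[0,0.01,0.008],0]
  ],
  "force": 50
}}

```text
time: 2.7
tool_pos: [0.5029, -0.2814, 0.0325]
tool_rot: [3.142, 0.002, 2.756]
force: [-0.5, 0.5, 5.8]
width: 0.0168
finger_force: 52.5
```

Call:
{"api": "arm_command", "payload": {
  "deltas": [
    [12,[0,0,-0.1],0],
    [12,[0,0,-0.2],0],
    [12,[0,0,-0.2],0],
    [12,[0,0,-0.2],0]
  ]
}}

```text
time: 3.2
tool_pos: [0.5013, -0.2809, 0.0805]
tool_rot: [3.141, -0.002, 2.755]
force: [-0.7, -0.8, -1.6]
width: 0.0161
finger_force: 51.1
```

```bash
python3 -c "
from h import *
s=robot.state();print(s['tool_pos'],s['force'],s['width'],go([.232,-.42,.05]),go([.232,-.42,-.01]))
q=robot.grab_frame('side')[120:200,290:410]
cv2.imwrite('pics/l1.png',cv2.resize(q,None,fx=5,fy=5,interpolation=cv2.INTER_CUBIC))"
```

```text
[ 0.50131633 -0.28091939  0.0805358 ] [-0.6597705 -0.7772648 -1.5764975] 0.016148759365158676 [ 0.787 -0.922  0.123] [ 0.787 -0.922  0.363]
```

View pics/l1.png

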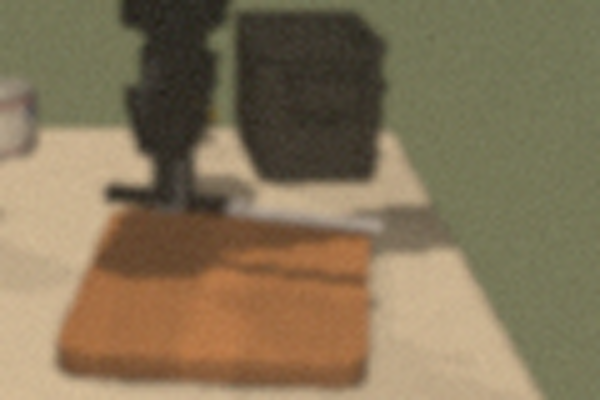

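Call:
{"api": "arm_command", "payload": {
  "deltas": [
    [12,[0,0,-0.02],0],
    [12,[0,0,-0.02],0],
    [12,[0,0,-0.02],0],
    [12,[0,0,-0.02],0]
  ]
}}

```text
time: 3.75
tool_pos: [0.502, -0.2812, 0.0864]
tool_rot: [-3.142, -0.0, 2.755]
force: [0.1, 0.2, -0.9]
width: 0.0166
finger_force: 51.1
```

Call:
{"api": "arm_command", "payload": {
  "deltas": [
    [12,[0.12,-0.14,0],0],
    [12,[0.26,-0.3,0],0],
    [12,[0.4,-0.46,0],0],
    [12,[0.54,-0.62,0],0],
    [12,[0.68,-0.78,0],0],
    [12,[0.787,-0.922,0],0],
    [12,[0.787,-0.922,0.1],0],
    [12,[0.787,-0.922,0.15],0],
    [12,[0.787,-0.922,0.15],0]
  ]
}}

```text
time: 4.88
tool_pos: [0.2329, -0.4201, 0.0483]
tool_rot: [3.141, -0.002, 2.756]
force: [0.3, 0.6, 0.2]
width: 0.0165
finger_force: 51.1
```

```bash
python3 -c "
from h import *
s=robot.state();print(s['tool_pos'],s['force'],s['width'],s['joints'],go([.232,-.42,.015]),go([.232,-.42,-.01]))
q=robot.grab_frame('side')[110:210,300:440]
t=robot.grab_frame('top')[195:295,380:520]
cv2.imwrite('pics/l2.png',np.vstack([cv2.resize(q,None,fx=3,fy=3),cv2.resize(t,None,fx=3,fy=3)])[:600])"
```

```text
[ 0.23287472 -0.42008307  0.04826901] [0.30264091 0.61741223 0.16904408] 0.016526355195515593 [-7.25429841e-01  3.90788279e-01 -5.79262339e-01  6.01188418e-05
 -6.03070724e-01 -1.23130368e+00] [ 0.003 -0.001  0.133] [ 0.003 -0.001  0.233]
```

View pics/l2.png

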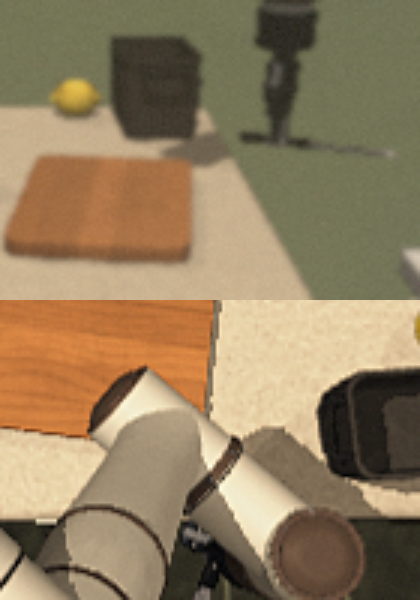

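Call:
{"api": "arm_command", "payload": {
  "deltas": [
    [12,[-0.02,0,0.07],0],
    [12,[-0.02,0,0.12],0],
    [12,[-0.02,0,0.15],0],
    [12,[-0.02,0,0.165],0],
    [12,[-0.02,0,0.18],0],
    [12,[-0.02,0,0.18],0]
  ],
  "force": 35
}}

```text
time: 5.72
tool_pos: [0.2365, -0.4221, 0.0051]
tool_rot: [3.141, -0.002, 2.755]
force: [-4.4, 1.4, 10.2]
width: 0.0167
finger_force: 54.0
```

Call:
{"api": "arm_command", "payload": {
  "deltas": [
    [12,[0,0,0.015],0],
    [12,[0,0,0.03],0],
    [12,[0,0,0.045],0],
    [12,[0,0,0.06],0],
    [12,[0,0,0.065],0],
    [12,[0,0,0.065],0]
  ],
  "force": 30
}}

```text
time: 6.48
tool_pos: [0.2362, -0.422, -0.0109]
tool_rot: [3.141, -0.002, 2.755]
force: [-5.5, 2.5, 11.2]
width: 0.0162
finger_force: 60.0
```

```bash
python3 -c "
from h import *
s=robot.state();print(s['tool_pos'],s['force'],s['width'])
q=robot.grab_frame('side')[110:210,320:440]
cv2.imwrite('pics/l3.png',cv2.resize(q,None,fx=5,fy=5,interpolation=2))"
```

```text
[ 0.2361877  -0.42197421 -0.01094968] [-5.46376416  2.54747019 11.17931898] 0.016219843795763363
```

View pics/l3.png

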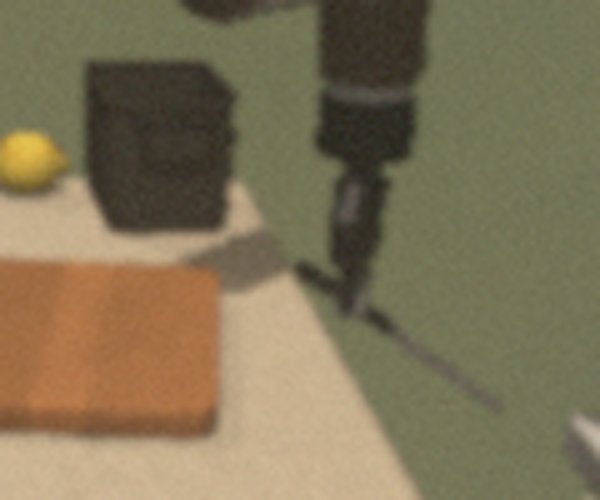

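Run:
```python
from h import *
from scipy.optimize import least_squares
pt=np.array([[(500.5)/5-.5+320,408.5/5-.5+110],[298.5/5-.5+320,265.5/5-.5+110]])
s=robot.state();g=s['tool_pos']-[0,0,.0055];yaw=s['tool_rot'][2]
def mod(p):
    a,sl,dz=p; d=np.array([np.cos(yaw)*np.cos(a),np.sin(yaw)*np.cos(a),-np.sin(a)])
    return np.array([g+[0,0,dz]+d*(145+sl)/1e3,g+[0,0,dz]-d*(55-sl)/1e3])
r=least_squares(lambda p:np.r_[(w2px('side',mod(p))-pt).ravel(),p[1]/10.,p[2]/.003],[.5,0,0])
print(np.degrees(r.x[0]),r.x[1:],r.fun,mod(r.x))
print(go([.30,-.30,.20]))
```

```text
30.015593846694227 [-2.26542287e+00  1.23004171e-03] [ 0.58509144  0.70252224 -0.90421015 -0.11380045 -0.22654229  0.4100139 ] [[ 0.12174604 -0.37535063 -0.08661016]
 [ 0.28213359 -0.44066833  0.01343698]]
[-0.051  0.548 -0.844]
```

Call:
{"api": "arm_command", "payload": {
  "deltas": [
    [12,[0,0,-0.2],0],
    [12,[0,0,-0.4],0],
    [12,[-0.05,0.1,-0.6],0.1],
    [12,[-0.05,0.2,-0.75],0.2],
    [12,[-0.05,0.3,-0.84],0.3],
    [12,[-0.05,0.4,-0.84],0.4],
    [12,[-0.05,0.5,-0.84],0.5],
    [12,[-0.05,0.548,-0.84],0.6],
    [12,[-0.05,0.548,-0.84],0.7],
    [12,[-0.05,0.548,-0.84],0.782]
  ],
  "force": 80
}}

```text
time: 7.78
tool_pos: [0.3007, -0.2999, 0.198]
tool_rot: [3.141, 0.0, 1.523]
force: [-0.1, 0.0, -1.0]
width: 0.016
finger_force: 80.7
```

```bash
python3 -c "
from h import *
s=robot.state();print(s['tool_pos'],np.degrees(s['tool_rot']),s['width'],go([.5693,-.0416,.16]))"
```

```text
[ 0.30072574 -0.29991087  0.1979583 ] [1.79981548e+02 2.81281481e-03 8.72583738e+01] 0.015983252752695933 [1.083 1.024 0.152]
```

Call:
{"api": "arm_command", "payload": {
  "deltas": [
    [12,[0.15,0.15,0],0],
    [12,[0.3,0.3,0],0],
    [12,[0.45,0.45,0],0],
    [12,[0.6,0.6,0.05],0],
    [12,[0.75,0.75,0.1],0],
    [12,[0.9,0.9,0.15],0],
    [12,[1.0,1.0,0.15],0],
    [12,[1.0,1.0,0.15],0]
  ]
}}

```text
time: 8.78
tool_pos: [0.5614, -0.1086, 0.1519]
tool_rot: [3.135, -0.087, 1.604]
force: [0.2, -0.2, -0.6]
width: 0.0161
finger_force: 80.8
```

```bash
python3 -c "
from h import *
s=robot.state();print(s['tool_pos'],np.degrees(s['tool_rot']),s['width'],go([.5693,-.0416,.132]))"
```

```text
[ 0.56140807 -0.10863183  0.15187984] [179.63268785  -4.99861177  91.87434931] 0.016081244679494313 [0.259 0.04  0.103]
```

Call:
{"api": "arm_command", "payload": {
  "deltas": [
    [12,[0,0,0],0],
    [12,[0,0,0],0]
  ]
}}

```text
time: 9.02
tool_pos: [0.5598, -0.1097, 0.153]
tool_rot: [3.134, -0.087, 1.602]
force: [-1.0, -0.1, -1.4]
width: 0.016
finger_force: 80.8
```

```bash
python3 -c "
from h import *
s=robot.state();print(s['tool_pos'],np.degrees(s['tool_rot']),s['joints'],s['qvel'],s['force'],s['moment'],go([.5693,-.0416,.132]))"
```

```text
[ 0.55979979 -0.10966122  0.15304861] [179.58106175  -4.97036574  91.81360275] [ 0.043893    0.379798   -0.20457859 -0.10435674 -0.98054152 -3.09628598] [-4.78122460e-03 -4.07666133e-03 -1.16729815e-03  4.79278093e-04
  2.11138843e-03 -6.75132578e-05] [-0.98231157 -0.083196   -1.36129694] [-0.21617433  0.02904746  0.06003679] [0.263 0.046 0.108]
```

Call:
{"api": "arm_command", "payload": {
  "deltas": [
    [12,[0,0,0],-0.065],
    [12,[0,0,0],-0.13],
    [12,[0,0,0],-0.13],
    [12,[0,0,0],-0.13]
  ]
}}

```text
time: 9.52
tool_pos: [0.5603, -0.1097, 0.153]
tool_rot: [3.116, -0.083, 1.806]
force: [-0.1, -0.6, -0.4]
width: 0.0161
finger_force: 80.8
```

```bash
python3 -c "
from h import *
s=robot.state();print(s['tool_pos'],np.degrees(s['tool_rot']),s['joints'],s['force'])"
```

```text
[ 0.56033609 -0.10969073  0.15303457] [178.55429616  -4.77806065 103.46447131] [ 0.04379433  0.38038192 -0.20367393 -0.10438026 -0.9802883  -2.89356653] [-0.12993618 -0.57042177 -0.36553898]
```

```bash
python3 -c "
from h import *
print(go([.474,-.311,.12]),go([.474,-.311,.034]))"
```

```text
[-0.711 -0.525  0.06 ] [-0.74  -0.534  0.403]
```

Call:
{"api": "arm_command", "payload": {
  "deltas": [
    [12,[-0.18,-0.13,0],0],
    [12,[-0.36,-0.26,0],0],
    [12,[-0.54,-0.4,0],0],
    [12,[-0.711,-0.525,0.03],0],
    [12,[-0.711,-0.525,0.06],0],
    [12,[-0.711,-0.525,0.06],0]
  ],
  "force": 35
}}

```text
time: 10.28
tool_pos: [0.4742, -0.3107, 0.119]
tool_rot: [3.118, -0.084, 1.806]
force: [-0.2, -0.3, -0.9]
width: 0.0159
finger_force: 80.7
```

Call:
{"api": "arm_command", "payload": {
  "deltas": [
    [12,[-0.003,-0.001,0.05],0],
    [12,[-0.007,-0.002,0.1],0],
    [12,[-0.01,-0.003,0.14],0],
    [12,[-0.014,-0.004,0.18],0],
    [12,[-0.018,-0.006,0.22],0],
    [12,[-0.018,-0.006,0.22],0]
  ]
}}

```text
time: 11.02
tool_pos: [0.4749, -0.3108, 0.0642]
tool_rot: [3.117, -0.083, 1.808]
force: [0.5, -1.3, 2.9]
width: 0.0159
finger_force: 81.7
```

```bash
python3 -c "
from h import *
s=robot.state();print(s['tool_pos'],np.degrees(s['tool_rot']),s['force'],s['width'],s['joints'],go([.474,-.311,.034]))"
```

```text
[ 0.47490025 -0.31084667  0.06422866] [178.57348621  -4.77787953 103.57089965] [ 0.53986673 -1.30260517  2.87989474] 0.01593385357410685 [-0.3396646   0.49640743 -0.27645547 -0.11367446 -0.82576833 -2.48783215] [-0.01  -0.007  0.12 ]
```

Call:
{"api": "arm_command", "payload": {
  "deltas": [
    [12,[-0.003,-0.002,0.04],0],
    [12,[-0.006,-0.004,0.08],0],
    [12,[-0.01,-0.007,0.11],0],
    [12,[-0.01,-0.007,0.118],0],
    [12,[-0.01,-0.007,0.118],0]
  ]
}}

```text
time: 11.65
tool_pos: [0.4734, -0.3108, 0.0345]
tool_rot: [3.117, -0.084, 1.808]
force: [0.5, -2.3, 3.2]
width: 0.016
finger_force: 82.2
```

Call:
{"api": "arm_command", "payload": {
  "deltas": [
    [30,[0,0,0],0],
    [40,[0,0,0],0],
    [45,[0,0,0],0],
    [45,[0,0,-0.2],0],
    [45,[0,0,-0.3],-0.118],
    [45,[0,0,-0.3],-0.236],
    [45,[0,0,-0.3],-0.354],
    [45,[0,0,-0.3],-0.472],
    [45,[0,0,-0.3],-0.59],
    [45,[0,0,-0.3],-0.7]
  ]
}}

```text
time: 12.9
tool_pos: [0.4731, -0.3172, 0.1093]
tool_rot: [3.056, -0.016, 2.913]
force: [-1.1, -0.1, -0.2]
width: 0.0449
finger_force: 0.0
```

Call:
{"api": "arm_command", "payload": {
  "deltas": [
    [45,[0,0,0],-0.118],
    [45,[0,0,0],-0.236],
    [45,[0,0,0],-0.354],
    [45,[0,0,0],-0.472],
    [45,[0,0,0],-0.59],
    [45,[0,0,0],-0.7],
    [45,[0,0,0],-0.818],
    [45,[0,0,0],-0.936],
    [45,[0,0,0],-1.0],
    [45,[0,0,0],-1.0]
  ]
}}

```text
time: 14.15
tool_pos: [0.4731, -0.3173, 0.1093]
tool_rot: [3.125, 0.086, -1.808]
force: [-0.5, 0.1, 0.6]
width: 0.0453
finger_force: 0.0
```

Call:
{"api": "arm_command", "payload": {
  "deltas": [
    [45,[0,0,0],-0.118],
    [45,[0,0,0],-0.236],
    [45,[0,0,0],-0.3],
    [45,[0,0,0],-0.3]
  ]
}}

```text
time: 14.65
tool_pos: [0.4732, -0.3174, 0.1094]
tool_rot: [-3.117, 0.084, -1.336]
force: [0.1, 0.0, -0.5]
width: 0.0452
finger_force: 0.0
```

```bash
python3 -c "
from h import *
s=robot.state();print(s['tool_pos'],np.degrees(s['tool_rot']),s['joints'],go([.474,-.311,.033]))
t=robot.grab_frame('top')[165:255,350:460];q=robot.grab_frame('side')[120:210,290:400]
f=lambda i:cv2.resize(i,None,fx=4,fy=4,interpolation=2)[:,:400]
cv2.imwrite('pics/r1.png',np.hstack([f(t),f(q)]))"
```

```text
[ 0.4731968  -0.31741066  0.10944384] [-178.58927354    4.79688327  -76.57462503] [-0.3515402   0.4420404  -0.23159692 -0.10441045 -0.92558605  0.6488369 ] [ 0.001 -0.002  0.307]
```

Call:
{"api": "arm_command", "payload": {
  "deltas": [
    [45,[0,0,0.15],0],
    [45,[0,0,0.25],0],
    [45,[0,0,0.3],0],
    [30,[0,0,0.306],0],
    [12,[0,0,0.306],0],
    [12,[0,0,0.306],0],
    [12,[0,0,0.306],0],
    [12,[0,0,0.306],0],
    [12,[0,0,0.306],0]
  ],
  "force": 50
}}

```text
time: 15.88
tool_pos: [0.4742, -0.3111, 0.034]
tool_rot: [-3.116, 0.083, -1.334]
force: [0.5, 0.6, 3.2]
width: 0.0161
finger_force: 52.1
```

Call:
{"api": "arm_command", "payload": {
  "deltas": [
    [12,[0,0,-0.15],0],
    [12,[0,0,-0.3],0],
    [12,[0,0,-0.3],0]
  ]
}}

```text
time: 16.25
tool_pos: [0.475, -0.3183, 0.1109]
tool_rot: [-3.111, 0.079, -1.333]
force: [-0.3, -0.1, -1.4]
width: 0.0164
finger_force: 51.6
```

```bash
python3 -c "
from h import *
s=robot.state();print(s['tool_pos'],np.degrees(s['tool_rot']),s['joints'],go([.237,-.422,.10]))
q=robot.grab_frame('side')[80:200,270:400]
t=robot.grab_frame('top')[165:265,350:450]
cv2.imwrite('pics/r2.png',np.hstack([cv2.resize(q,(433,400),interpolation=2),cv2.resize(t,(366,400))[:,:366]]))"
```

```text
[ 0.47496347 -0.31829864  0.11094888] [-178.27312563    4.54871879  -76.39065126] [-0.35161166  0.44023897 -0.2300666  -0.10390269 -0.92215389  0.65164332] [ 1.820e-01  1.023e+00 -1.000e-03]
```

View pics/r2.png

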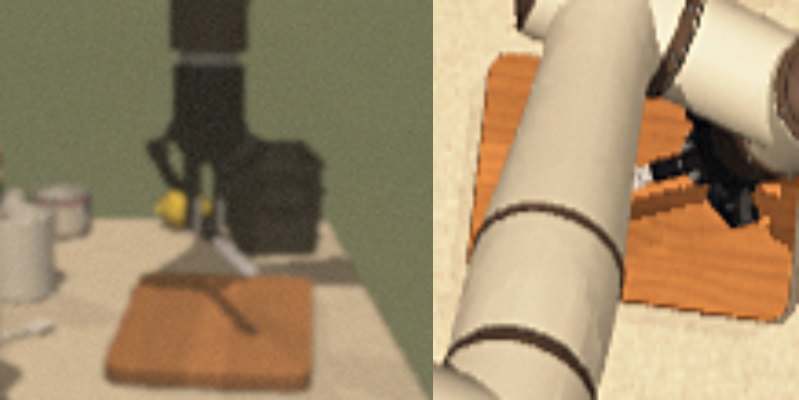

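Call:
{"api": "arm_command", "payload": {
  "deltas": [
    [12,[0.03,0.15,0],-0.1],
    [12,[0.06,0.3,0],-0.2],
    [12,[0.09,0.45,0],-0.3],
    [12,[0.12,0.6,0],-0.4],
    [12,[0.15,0.75,0],-0.5],
    [12,[0.17,0.9,0],-0.6],
    [12,[0.18,1.0,0],-0.6],
    [12,[0.18,1.0,0],-0.6]
  ]
}}

```text
time: 17.35
tool_pos: [0.2387, -0.4184, 0.0966]
tool_rot: [-3.058, 0.032, -0.394]
force: [0.4, 0.1, -1.2]
width: 0.0167
finger_force: 51.6
```

```bash
python3 -c "
from h import *
s=robot.state();print(s['tool_pos'],np.degrees(s['tool_rot']),s['joints'],go([.237,-.422,.01]),go([.237,-.422,-.016]))"
```

```text
[ 0.23867732 -0.41839955  0.09655126] [-175.18835632    1.85858258  -22.580399  ] [-0.75754624  0.34609294 -0.44460784 -0.08979399 -0.84229895  1.99476393] [0.011 0.045 0.343] [0.014 0.054 0.447]
```

Call:
{"api": "arm_command", "payload": {
  "deltas": [
    [12,[0.003,0.015,0.12],0],
    [12,[0.007,0.03,0.23],0],
    [12,[0.01,0.043,0.32],0],
    [12,[0.011,0.045,0.35],0],
    [12,[0.012,0.048,0.375],0],
    [12,[0.012,0.048,0.375],0]
  ]
}}

```text
time: 18.1
tool_pos: [0.2379, -0.4208, 0.0037]
tool_rot: [-3.056, 0.035, -0.39]
force: [-3.2, 5.1, 7.3]
width: 0.016
finger_force: 54.9
```

Call:
{"api": "arm_command", "payload": {
  "deltas": [
    [12,[0.001,0.001,0.02],0],
    [12,[0.001,0.003,0.04],0],
    [12,[0.002,0.005,0.06],0],
    [12,[0.002,0.006,0.072],0],
    [12,[0.002,0.006,0.072],0]
  ]
}}

```text
time: 18.73
tool_pos: [0.2382, -0.4218, -0.0133]
tool_rot: [-3.058, 0.033, -0.39]
force: [-6.7, 2.6, 12.0]
width: 0.0165
finger_force: 62.3
```

```bash
python3 -c "
from h import *
s=robot.state();print(s['tool_pos'],np.degrees(s['tool_rot']),s['force'],s['width'])"
```

```text
[ 0.23818366 -0.42179803 -0.01331715] [-175.20391704    1.87234479  -22.3310113 ] [-6.70184852  2.64653983 12.02395307] 0.01647567671378612
```

Call:
{"api": "arm_command", "payload": {
  "deltas": [
    [12,[0.001,0,0.015],0],
    [12,[0.001,0,0.015],0],
    [12,[0,0,-0.2],0],
    [12,[0,0,-0.4],0],
    [12,[0,-0.1,-0.6],0.1],
    [12,[0,-0.2,-0.8],0.2],
    [12,[0,-0.3,-0.84],0.3],
    [12,[0,-0.4,-0.84],0.42],
    [12,[0,-0.5,-0.84],0.54],
    [12,[0,-0.5,-0.84],0.66]
  ],
  "force": 80
}}

```text
time: 19.98
tool_pos: [0.2869, -0.3247, 0.2054]
tool_rot: [-3.124, 0.085, -1.429]
force: [0.0, -0.3, -0.2]
width: 0.0162
finger_force: 81.6
```

```bash
python3 -c "
from h import *
s=robot.state();print(s['tool_pos'],np.degrees(s['tool_rot']),s['joints'],go([.5693,-.0416,.16]))"
```

```text
[ 0.28685361 -0.3247456   0.20544378] [-178.9964301     4.89234306  -81.85909438] [-0.52589846  0.1217772  -0.42170061 -0.08888778 -1.0681857   0.71166821] [-0.942 -1.274  0.285]
```

Call:
{"api": "arm_command", "payload": {
  "deltas": [
    [12,[-0.15,-0.2,0.03],0.05],
    [12,[-0.3,-0.4,0.07],0.118],
    [12,[-0.45,-0.6,0.11],0.118],
    [12,[-0.6,-0.75,0.12],0.118],
    [12,[-0.75,-0.9,0.12],0.118],
    [12,[-0.85,-1.0,0.12],0.118],
    [12,[-0.85,-1.0,0.12],0.118]
  ]
}}

```text
time: 20.85
tool_pos: [0.5043, -0.076, 0.1975]
tool_rot: [-3.14, 0.087, -1.607]
force: [0.3, -1.0, -0.9]
width: 0.0158
finger_force: 81.6
```

```bash
python3 -c "
from h import *
s=robot.state();print(s['tool_pos'],np.degrees(s['tool_rot']),s['joints'],go([.5693,-.0416,.138]))"
```

```text
[ 0.50431047 -0.07598836  0.19749703] [-179.91387136    4.99990484  -92.09539766] [ 0.1170595   0.23539156 -0.29392786 -0.10043448 -1.02883402 -0.10240284] [-0.126 -0.254  0.25 ]
```

Call:
{"api": "arm_command", "payload": {
  "deltas": [
    [12,[-0.06,-0.13,0.05],0],
    [12,[-0.12,-0.254,0.12],0],
    [12,[-0.12,-0.254,0.2],0],
    [12,[-0.122,-0.254,0.222],0],
    [12,[-0.122,-0.254,0.222],0]
  ]
}}

```text
time: 21.48
tool_pos: [0.5674, -0.0462, 0.145]
tool_rot: [-3.141, 0.087, -1.612]
force: [-0.6, 0.7, -0.1]
width: 0.0155
finger_force: 81.5
```

```bash
python3 -c "
from h import *
s=robot.state();print(s['tool_pos'],np.degrees(s['tool_rot']))
q=robot.grab_frame('side');t=robot.grab_frame('top');cv2.imwrite('pics/p_s.png',q);cv2.imwrite('pics/p_t.png',t)
cv2.imwrite('pics/p1.png',np.hstack([cv2.resize(q[170:260,262:352],(400,400),interpolation=2),cv2.resize(t[140:220,260:340],(400,400),interpolation=2)]))"
```

```text
[ 0.56744382 -0.04616239  0.14498907] [-179.97427165    4.97153245  -92.34127311]
```

View pics/p1.png

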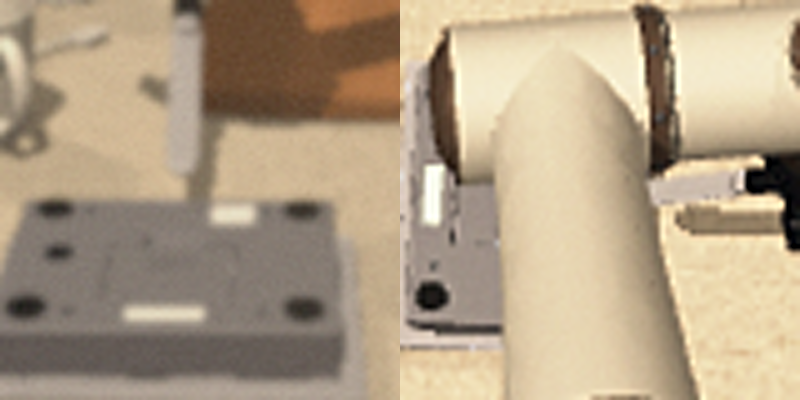

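```bash
cat > fit.py <<'E'
from h import *
from scipy.optimize import least_squares
np.set_printoptions(precision=4,suppress=True)
c=np.array([.5773,.1412,0]);th=np.radians(87.5);S=np.array([[np.cos(th),-np.sin(th),0],[np.sin(th),np.cos(th),0],[0,0,1]])
def fit(st,sj,tj,s):
    T=R.from_euler('xyz',s['tool_rot']).as_matrix();g=s['tool_pos']+T@[0,0,.0045]
    def pts(p):
        d=np.array([np.cos(p[4])*np.cos(p[3]),np.sin(p[4])*np.cos(p[3]),-np.sin(p[3])])
        up=np.array([np.cos(p[4])*np.sin(p[3]),np.sin(p[4])*np.sin(p[3]),np.cos(p[3])])
        return p[:3],p[:3]-.108*d,p[:3]-.145*d+.002*up
    def f(p):
        t,j,h=pts(p);return np.r_[w2px('side',t)[0]-st,w2px('side',j)[0]-sj,w2px('top',j)[0]-tj,(h-g)/[.003,.005,.003],(p[4]-s['tool_rot'][2]-np.pi)/.04]
    r=least_squares(f,np.r_[g+[0,.12,-.08],.5,1.53]);p=r.x
    print("tip",p[:3],"pitch,yaw",np.degrees(p[3:]),"tip in scales mm",S.T@(p[:3]-c)*1e3);print(r.fun)
    print("tip in tool",T.T@(p[:3]-s['tool_pos']))
E
python3 - <<'E'
from fit import *
fit(np.array([302.6,208.3]),np.array([303.9,173.]),np.array([328.2,175.6]),robot.state())
E
```

```text
tip [0.5723 0.0756 0.0597] pitch,yaw [34.253  88.1169] tip in scales mm [-65.7819   2.1582  59.678 ]
[-0.1607 -0.3187 -0.2632  0.6938  0.472   0.6242  0.0833  0.5372  0.4844
  0.1982]
tip in tool [-0.1138  0.0011  0.0966]
```

```bash
cat >> fit.py <<'E'
def du(d_mm):
    s=robot.state();T=R.from_euler('xyz',s['tool_rot']).as_matrix()
    return np.round(T.T@(S@np.array(d_mm))/250,3)
E
python3 - <<'E'
from fit import *
print(du([15.8,-2.2,-8.5]),du([60.8,-2.2,-37.7]))
E
```

```text
[-0.06  -0.009  0.039] [-0.229 -0.009  0.171]
```

Call:
{"api": "arm_command", "payload": {
  "deltas": [
    [12,[-0.03,-0.009,0.02],0],
    [12,[-0.06,-0.009,0.039],0],
    [12,[-0.09,-0.009,0.062],0],
    [12,[-0.12,-0.009,0.086],0],
    [12,[-0.15,-0.009,0.109],0],
    [12,[-0.18,-0.009,0.133],0],
    [12,[-0.205,-0.009,0.152],0],
    [12,[-0.229,-0.009,0.171],0],
    [12,[-0.229,-0.009,0.171],0]
  ]
}}

```text
time: 22.7
tool_pos: [0.5733, 0.0162, 0.1072]
tool_rot: [-3.139, 0.089, -1.611]
force: [0.4, 4.7, 3.3]
width: 0.0157
finger_force: 81.5
```

```bash
python3 -c "
from fit import *
s=robot.state();T=R.from_euler('xyz',s['tool_rot']).as_matrix()
tip=s['tool_pos']+T@[-.1138,.0011,.0966];print(s['force'],S.T@(tip-c)*1e3, 'tcp in scales',S.T@(s['tool_pos']-c)*1e3,s['joints'])
q=robot.grab_frame('side');cv2.imwrite('pics/i_s.png',q)"
```

```text
[0.3922 4.713  3.3295] [-3.1098 -0.1835 21.0961] tcp in scales [-125.0248   -1.4217  107.2262] [ 0.2656  0.4283 -0.2602 -0.1112 -0.8561 -0.2343]
```

Run:
```python
from fit import *
for d in [(-9,-15.5),(-13,-25),(-16.3,-34),(-20.3,-53.4),(-21,-63),(-21,-70.7),(-20.6,-75.5)]: print(d,du([d[0],0,d[1]]))
```

```text
(-9, -15.5) [0.041 0.    0.059]
(-13, -25) [0.061 0.    0.095]
(-16.3, -34) [0.077 0.001 0.13 ]
(-20.3, -53.4) [0.1   0.001 0.206]
(-21, -63) [0.106 0.001 0.244]
(-21, -70.7) [0.109 0.001 0.274]
(-20.6, -75.5) [0.109 0.001 0.293]
```

Call:
{"api": "arm_command", "payload": {
  "deltas": [
    [12,[0.022,0,0.03],0],
    [12,[0.041,0,0.059],0],
    [12,[0.061,0,0.095],0],
    [12,[0.077,0,0.13],0],
    [12,[0.09,0,0.168],0],
    [12,[0.1,0,0.206],0],
    [12,[0.106,0,0.244],0],
    [12,[0.106,0,0.244],0]
  ]
}}

```text
time: 23.75
tool_pos: [0.571, -0.0077, 0.0431]
tool_rot: [3.14, 0.085, -1.612]
force: [-0.9, -2.0, 4.1]
width: 0.0164
finger_force: 86.5
```

Call:
{"api": "arm_command", "payload": {
  "deltas": [
    [12,[0.002,0,0.015],0],
    [12,[0.003,0,0.03],0],
    [12,[0.003,0,0.04],0],
    [12,[0.003,0,0.04],0]
  ]
}}

```text
time: 24.25
tool_pos: [0.5723, -0.0074, 0.0352]
tool_rot: [-3.14, 0.086, -1.611]
force: [-1.7, -4.0, 8.8]
width: 0.0159
finger_force: 87.6
```

```bash
python3 -c "
from fit import *
s=robot.state();print(s['force'],'tcp in scales',S.T@(s['tool_pos']-c)*1e3,np.degrees(s['tool_rot']))
q=robot.grab_frame('side');cv2.imwrite('pics/v_s.png',q);a=cv2.imread('pics/p_s.png')
# where the picture changed on the scales
d=cv2.absdiff(cv2.GaussianBlur(q,(3,3),0),cv2.GaussianBlur(a,(3,3),0)).max(2)[200:262,262:340]
for r in range(4,50,3): print(r+200,' '.join('%3d'%v for v in d[r,16:56:2]))"
```

```text
[-1.6854 -4.0177  8.772 ] tcp in scales [-148.6289   -1.4696   35.1982] [-179.8879    4.9167  -92.285 ]
204   3   2   3   1  24  65  80  83  91 109  90 120 137 130  62  30  58  74  79  80
207   3   2   3   1   1   9  31  63  70  74  94 124 127 117  50   9  39  79  82  80
210   2   2   3   0   3   2   1   2   3  21  69  59  35  18   8   5  43  80  83  80
213   3   2   2   2   1   1   1   3   1   4  18  24  20  23  10  10  21  32  47  51
216   2   1   2   3   1   1   1   0   2   8  30  41  40  29   6   9  10   6   5   3
219   1   2   1   1   2   3   3   1   1  10  30  36  32  13   4   0   3   4   2   1
222   3   1   2   1   1   6   6   9   9   5   2   3   2   2   1   4   6   5   1   4
225   2   1   2   3   5  10   7   9  11   2   3   4   4   4   1   8  10  12   6   2
228   1   1   2   4  14   8   8   6   7  10  10  10   9   8   6   6   7   6   5   3
231   3   1   1   5   8   7   5   5   6  10   7   9   7   5   7   6   6   2  10   8
234   4   2   2   8  10   6   4   4   6   4   7   5   5   6   5   4   4   4   2   3
237   2   1   1   1   4   4   1   5   3   2   4   4   2   2   3   2   2   4   3   1
240   2   1   2   1   1   1   1   3   3   2   1   2   3   3   1   0   3   0   0   2
243   1   3   1   2   3   2   2   2   1   1   4   2   1   1   1   3   3   2   1   1
246   0   2   1   2   1   2   1   3   2   1   1   2   1   1   2   2   3   1   0   0
249   1   3   1   1   1   2   1   0   2   0   0   1   1   4   1   1   2   1   1   1
```

```bash
cat >> fit.py <<'E'
def cov(th,y=0,r=60,t=0): # point on cover, scales mm -> world
    p=np.array([46-r*np.cos(th)+t*np.sin(th),y,34.5+r*np.sin(th)+t*np.cos(th)]);return c+S@p/1e3
E
python3 - <<'E'
from fit import *
for th in (0,.1,.2,.3,.4):print(th,w2px('side',[cov(th,-34,60,1.5),cov(th,0,60,1.5),cov(th,34,60,1.5)]).round(1).tolist())
print(du([0,0,15]),du([0,0,40]))
q=cv2.imread('pics/v_s.png').max(2);a=cv2.imread('pics/p_s.png').max(2)
for r in range(210,240): print(r,q[r,282:328:3],a[r,282:328:6])
E
```

```text
0 [[286.6, 225.6], [300.5, 225.7], [314.4, 225.8]]
0.1 [[286.5, 223.5], [300.4, 223.6], [314.4, 223.7]]
0.2 [[286.3, 221.5], [300.4, 221.7], [314.4, 221.8]]
0.3 [[286.2, 219.7], [300.3, 219.8], [314.3, 219.9]]
0.4 [[286.0, 218.1], [300.2, 218.2], [314.3, 218.3]]
[-0.005 -0.    -0.06 ] [-0.014 -0.    -0.159]
210 [202 196 194 199 209 163 155 159 119 126 128 127 127 126 131 129] [195 192 205 213 130 209 205 212]
211 [194 195 197 200 205 168 165 159 125 128 129 127 125 127 131 127] [195 194 212 217 129 211 207 212]
212 [195 201 199 196 207 185 174 169 128 136 154 129 134 134 140 142] [194 192 206 214 130 214 205 209]
213 [193 192 190 195 205 194 181 176 132 165 181 149 159 159 155 161] [188 191 207 208 127 206 208 207]
214 [178 175 176 180 188 185 185 178 138 176 185 172 182 175 176 165] [172 173 186 190 128 196 195 191]
215 [145 149 153 156 156 165 186 183 135 172 188 190 185 154 157 127] [146 149 156 163 130 188 186 162]
216 [122 135 135 138 139 156 183 180 130 175 214 217 202 129 131  75] [124 139 134 140 131 212 201 138]
217 [118 132 134 127 132 159 183 178 132 190 231 232 219 117 12
[... 1628 characters left out ...]
7 136 135 136 139 138 125 134 134 134 139] [134 130 130 128 129 128 130 129]
234 [133 133 139 133 136 138 135 136 136 133 139 126 135 132 133 135] [129 132 131 134 130 132 133 131]
235 [129 128 133 137 138 139 136 138 136 137 134 126 136 130 134 130] [129 128 130 134 132 132 132 132]
236 [128 128 129 130 135 130 129 136 131 133 127 126 136 133 134 117] [129 134 132 134 131 133 131 134]
237 [133 126 129 132 134 133 132 135 135 132 130 130 135 134 133  96] [129 132 139 137 137 131 133 134]
238 [131 132 127 163 164 161 161 160 160 129 128 130 130 129 132  70] [133 131 163 169 161 133 136 130]
239 [130 131 134 201 210 206 205 206 204 134 131 132 135 119 130  59] [131 134 203 202 203 132 134 129]
```

Run:
```python
from fit import *
for d in [(3,7),(6.7,13.8),(12.5,20),(19.1,25.6),(26,29),(34.3,32),(42,33),(50,33.8),(59.4,32.8)]: print(d,du([d[0],0,d[1]]))
```

```text
(3, 7) [-0.014 -0.    -0.027]
(6.7, 13.8) [-0.031 -0.    -0.053]
(12.5, 20) [-0.057 -0.    -0.075]
(19.1, 25.6) [-0.085 -0.    -0.095]
(26, 29) [-0.114 -0.001 -0.107]
(34.3, 32) [-0.148 -0.001 -0.116]
(42, 33) [-0.179 -0.001 -0.117]
(50, 33.8) [-0.211 -0.001 -0.118]
(59.4, 32.8) [-0.248 -0.001 -0.11 ]
```

Call:
{"api": "arm_command", "payload": {
  "deltas": [
    [12,[-0.006,0,-0.02],0],
    [12,[-0.014,0,-0.035],0],
    [12,[-0.031,0,-0.06],0],
    [12,[-0.057,0,-0.082],0],
    [12,[-0.085,0,-0.1],0],
    [12,[-0.085,0,-0.1],0]
  ]
}}

```text
time: 25.05
tool_pos: [0.5732, 0.0138, 0.0616]
tool_rot: [-3.139, 0.088, -1.61]
force: [0.5, -0.2, -0.2]
width: 0.016
finger_force: 86.3
```

Run:
```python
from fit import *
s=robot.state();print(s['force'],'tcp in scales',S.T@(s['tool_pos']-c)*1e3,np.degrees(s['tool_rot']))
q=robot.grab_frame('side');cv2.imwrite('pics/w_s.png',q);b=q.max(2);a=cv2.imread('pics/p_s.png').max(2)
for th in (.5,.7,.9,1.1):print(th,w2px('side',[cov(th,-34,60,1.5),cov(th,34,60,1.5),cov(th,34,0,1.5)]).round(1).tolist())
d=cv2.absdiff(b,a)
for r in range(196,242,2): print(r,' '.join('%3d'%v for v in d[r,276:330:3]))
```

```text
[ 0.5192 -0.1536 -0.202 ] tcp in scales [-127.5031   -1.4648   61.6167] [-179.8416    5.0256  -92.2681]
0.5 [[285.8, 216.6], [314.3, 216.8], [313.7, 238.3]]
0.7 [[285.4, 214.2], [314.2, 214.4], [313.7, 238.4]]
0.9 [[284.9, 212.7], [314.0, 212.9], [313.7, 238.5]]
1.1 [[284.3, 212.2], [313.9, 212.4], [313.7, 238.7]]
196   1   3   2   0   4   5  70  83 141 133  33  42   6  14   6   7   2   3
198   6   0   3   5   2   5  58  79 141 138  47  49  32  68  50  39  41  39
200   2   0   1   3  16   4  34  83 136 136  35  14  50  79  79  80  80  76
202   1   7   3   3  76  65  61  91 119 123  55   7  75  78  81  75  76  79
204   0   3   2   3  71  84  71  59  29  50  40   5  76  80  71  81  76  81
206   3   6   4   1  17  65  81  67  32  40  21   3  77  81  76  80  79  80
208   4   5   0   4   2  19  65  39   8   6   4   1  81  77  81  80  79  80
210   0   7   1   4   1   1  15  22  30  11   2  10  77  69  78  79  80  80
212   2   4   1  31  40  43  47  52  61  39   2  26  73  29  62  75  80  78
214   3   0   3  38  47  50  58  54  61  44   3  30  66   9  12  32  58  64
216   8   1   3   2  10 
[... 263 characters left out ...]
   2   0   9   2
224   1   1   2   2   6   2  12   3   9   7   6   4   1   5   0   2   1   3
226   5   6   1   3   2   3   6   1   4   7   7   0   3  26   3   5   4   1
228   1   4   1   4   6   5   1   5   3   2   3   3   4  26   0   3   2   3
230   2   7   3   5   1   7   2   1   4   1   8   1   5  22   2   2   0   2
232   4   2   3   2   3   6   5   6   4   5   2   0   4  18   3   3   2   4
234   1   3   5   8   7   5   1   3   5   3   2   6   8  17   0   3   5   0
236   2   1   6   6  13   4   8  14  20  11   9   8  10   1   2   5   0   0
238   2   1   0   1   9   0   4   6  17  11  11   3   7  10   5   3   1   1
240   6   5   3   1   2   0   3   4   3   1   3   7   9  10   4   5   7  10
```

Call:
{"api": "arm_command", "payload": {
  "deltas": [
    [12,[-0.029,0,-0.012],0],
    [12,[-0.063,0,-0.021],0],
    [12,[-0.094,0,-0.022],0],
    [12,[-0.126,0,-0.021],0],
    [12,[-0.15,0,-0.016],0],
    [12,[-0.17,0,-0.012],0],
    [12,[-0.17,0,-0.012],0]
  ]
}}

```text
time: 25.98
tool_pos: [0.5705, 0.0428, 0.0667]
tool_rot: [3.131, 0.071, -1.616]
force: [1.9, -44.6, 2.3]
width: 0.0157
finger_force: 87.3
```

Run:
```python
from fit import *
s=robot.state();print(s['force'],'tcp in scales',S.T@(s['tool_pos']-c)*1e3,np.degrees(s['tool_rot']))
q=robot.grab_frame('side');cv2.imwrite('pics/x_s.png',q);b=q.max(2);a=cv2.imread('pics/p_s.png').max(2)
for th in (1.4,1.6,1.7,1.8,1.9):print(th,w2px('side',[cov(th,-34,60,1.5),cov(th,34,60,1.5),cov(th,34,0,1.5)]).round(1).tolist())
d=cv2.absdiff(b,a)
for r in range(196,246,2): print(r,' '.join('%3d'%v for v in d[r,276:330:3]))
```

```text
[  1.9387 -44.5845   2.289 ] tcp in scales [-98.5972   2.524   66.7201] [179.3857   4.076  -92.5885]
1.4 [[283.5, 213.4], [313.7, 213.6], [313.7, 238.9]]
1.6 [[282.9, 215.5], [313.5, 215.8], [313.7, 239.0]]
1.7 [[282.6, 217.0], [313.4, 217.2], [313.7, 239.0]]
1.8 [[282.3, 218.7], [313.4, 218.9], [313.7, 239.1]]
1.9 [[282.1, 220.6], [313.3, 220.8], [313.7, 239.1]]
196   2   1   6   1   2   2  30 102 129 122  69  29  11  19   4   1   3   1
198   2   3   6   0   3   4  36 105 126 145  76  48  39  74  46  37  35  37
200   5   1   1   4   5   2  27 105 124 136  64  39  56  84  75  79  83  79
202   4   8   1   5   4   1   8  89 132 135  63  30  79  76  81  73  82  72
204   1   2   4   4  17  18  22  86 139 138  68   9  74  78  74  81  80  80
206   0   3   2   0  64  77  68  81  74  79  35  10  78  82  79  80  79  83
208   2   6   3   1  68  83  74  48  27  22   8   7  82  77  79  77  79  81
210   3   4   0   0   8  65  81  51  37  11   2  12  77  78  76  78  77  75
212   1   4   5   6   8  17  65  37  31   9   2  30  81  59  62  76  77  80
214   5   1   7   1   4   4  10   3   4   0   9  3
[... 465 characters left out ...]
   3   4   4   6
228   1   3   8  47  56  50  48  42  39  52  52  54  52   3   5   3   2   8
230   1   5   3  46  55  54  59  53  50  51  52  52  50  13   3   2   2   0
232   4   5   0  41  57  49  58  59  60  53  49  56  55   9   3   3   5   3
234   2   2   5  37  61  58  57  54  58  50  55  53  54  15   2   6   3   2
236   1   3   5  38  55  55  58  49  57  56  52  53  53  13   4   4   3   1
238   2   1   4  18  21  12  16  13  22  11  15  14  21  11   1   6   1   3
240  10   3   6   2   6   6   3   7   2   0   6   7   6   9   4   3   0   7
242   0   3   2   6   4   6   9   5   2   2   1   6   7   8   1   0   6   2
244   3   2   3   2   5   2   2   1   3   1   2   0   1   1   3   2   2   3
```

Call:
{"api": "arm_command", "payload": {
  "deltas": [
    [12,[0.1,0,0],0],
    [12,[0.3,0,-0.1],0],
    [12,[0.5,0,-0.25],0],
    [12,[0.55,0,-0.3],0],
    [12,[0.55,0,-0.3],0]
  ]
}}

```text
time: 26.65
tool_pos: [0.5689, -0.0887, 0.1311]
tool_rot: [-3.138, 0.088, -1.613]
force: [-0.1, -0.6, -0.5]
width: 0.0157
finger_force: 86.4
```

Run:
```python
from fit import *
s=robot.state();print(s['force'],s['tool_pos'],np.degrees(s['tool_rot']),s['width'],s['joints'])
q=robot.grab_frame('side');cv2.imwrite('pics/y_s.png',q);b=q.max(2);a=cv2.imread('pics/side0.png').max(2)
t=robot.grab_frame('top');cv2.imwrite('pics/y_t.png',t)
d=cv2.absdiff(b,a)
for r in range(204,244,3): print(r,' '.join('%3d'%v for v in d[r,276:330:3]))
# knife: bright blade pixels in side view, below gripper
for r in range(150,206,4): print(r,b[r,285:330:3])
```

```text
[-0.1356 -0.6192 -0.5289] [ 0.5689 -0.0887  0.1311] [-179.8125    5.0317  -92.4127] 0.015711168457449798 [ 0.0803  0.4097 -0.2191 -0.1082 -0.9309 -0.0584]
204   4   4   3   5   5   6   9   6   4   1  73  68   5   7   3   3   5   2
207  10   6   8   8   1   3  11   4   7   2  69  54   3  10  10   1   8   0
210   4   5   4   4   5   8   8   7   4  21  69  39   6   8   6   8   8  10
213   7   6   7   4   5   1   7   0  11   1   8   6   7   4   3   5   2   7
216   1   1   4   7   7   4   9   8   3   5   7   7   5   3  12   1   3   2
219   7   3   6  57  70  20   6   0   1   2  40  24   3   6   5   3   4   5
222   6   1   9  49  55  54  49  53  54  58  54  51  49   2   6   3   6   1
225   2   4   8  48  44  45  36  49  47  49  51  41  37   5   7   1   2   2
228   8   6   4  37  51  45  43  42  43  46  43  48  44   1   5   7   4   0
231   4   5   3  41  54  52  53  55  52  47  47  53  50   0   5   4   7   5
234   6   3   4  36  51  52  45  46  44  54  52  49  48  21   3   1   6   4
237   1   0   4  25  36  36  36  36  31  35  34  41  32   1   1   4   2   0
240   2   5   4   2   6   4   1  
[... 342 characters left out ...]
107  59  60  89 150 129 124 122 133 144]
166 [132 180 206 206 206 149 147 130 142 107 103 104 100 106 129]
170 [190 191 192 195 200 184 183 143 105 101 105 102 101  97 130]
174 [190 197 189 190 191 181 177 119 101 102  99 104 103 104 105]
178 [157 203 198 195 187 185 170 101 102  99 105 100 105 104 106]
182 [211 205 206 208 200 183 116 104 107  97 105 105 105 107 110]
186 [206 208 207 135 128 146 105 106 107 101 100 104 105 105 109]
190 [208 205 205 212 193 153 124 103 103 144 147 153 149 157 185]
194 [205 208 208 210 210 200 134  98  92 121 121 124 122 127 139]
198 [206 208 211 209 207 206 206 149 133 206 198 200 198 201 197]
202 [210 209 210 209 211 208 200 132 138 207 204 207 206 205 210]
```

Run:
```python
from fit import *
print(go([.461,-.313,.131]),go([.461,-.313,.06]),go([.461,-.313,.037]))
b=cv2.imread('pics/y_s.png')
for r in range(176,196,1): print(r,b[r,291:315].max(1))
```

```text
[ 0.915  0.391 -0.086] [0.94  0.391 0.197] [0.948 0.391 0.288]
176 [191 191 191 187 191 189 191 182 182 180 181 183 177 160 130 110 101 106
 104 101 107 100 109 105]
177 [192 195 194 195 193 192 186 183 182 184 187 181 177 152 122 104 100 103
 104 108 102 104 103 101]
178 [198 200 197 195 199 197 187 184 183 185 184 182 170 142 117 101 103 104
 102 107 103  99 101 107]
179 [207 206 204 203 204 199 188 177 180 181 180 170 150 129 111 104 106 104
 108 104 103 104 103 103]
180 [206 208 205 207 206 202 196 185 182 179 171 153 130 114 107 105 108 106
 107 103 107 103  99 105]
181 [206 208 207 206 205 207 201 196 196 195 173 145 120 106  97 102 101 101
 104 108 104 105 105 108]
182 [206 206 203 208 205 204 200 201 197 183 164 136 116 106 105 104 107 105
 107 106 105  97 101 101]
183 [205 199 190 184 187 186 187 183 175 156 146 120 113 107 103 102 102 103
 107 106 106 105 104  97]
184 [204 190 166 151 148 144 149 150 153 148 132 115 106 105 103 104 107 103
 107 102 103 103 101 104]
185 [205 185 152 131 128 129 128 134 144 154 141 119 103 104 104 103 102 106
 108 104 104 104 101  99]
186 [20
[... 322 characters left out ...]
 194 183 170 153 140 131 127 124 129 122 110 102 100 100
 101 115 125 130 126 132]
190 [205 207 212 212 209 200 193 182 170 153 137 127 124 129 118 103  94  95
 103 122 137 144 146 147]
191 [207 208 206 207 206 206 203 201 191 177 142 118 119 126 119  96  88  91
 100 110 128 137 143 135]
192 [208 206 206 204 210 206 209 208 203 181 146 120 116 117 114 102  85  86
  96 105 123 127 131 133]
193 [206 209 209 209 208 214 204 209 204 190 162 127 118 113 110  91  87  83
  94 100 115 123 124 126]
194 [208 207 208 210 209 211 210 207 206 200 186 156 134 121 113  98  83  88
  92  95 112 121 123 122]
195 [209 208 208 208 208 212 207 206 205 205 199 189 170 156 137 112 100  99
  98 101 116 130 133 128]
```

Run:
```python
from fit import *
for z in (.08,.1,.12,.14): print(z,px2w('side',[(300.5,180.5)],z))
```

```text
0.08 [[ 0.5796 -0.069   0.08  ]]
0.1 [[ 0.5782 -0.0159  0.1   ]]
0.12 [[0.5768 0.0372 0.12  ]]
0.14 [[0.5754 0.0903 0.14  ]]
```

Call:
{"api": "arm_command", "payload": {
  "deltas": [
    [12,[0.2,0.08,-0.08],0],
    [12,[0.4,0.16,-0.08],0],
    [12,[0.6,0.25,-0.08],0],
    [12,[0.8,0.33,-0.08],0],
    [12,[0.915,0.391,-0.08],0],
    [12,[0.915,0.391,-0.08],0],
    [12,[0.925,0.391,0.05],0],
    [12,[0.935,0.391,0.15],0],
    [12,[0.935,0.391,0.15],0]
  ]
}}

```text
time: 27.88
tool_pos: [0.4608, -0.3116, 0.0702]
tool_rot: [3.137, 0.089, -1.61]
force: [-0.1, -0.3, 0.1]
width: 0.0161
finger_force: 86.4
```

Call:
{"api": "arm_command", "payload": {
  "deltas": [
    [12,[0.003,0,0.05],0],
    [12,[0.007,0,0.1],0],
    [12,[0.01,0,0.13],0],
    [12,[0.012,0,0.142],0],
    [12,[0.012,0,0.142],0]
  ]
}}

```text
time: 28.5
tool_pos: [0.4615, -0.314, 0.0369]
tool_rot: [-3.141, 0.087, -1.612]
force: [-0.1, -0.6, -1.2]
width: 0.0156
finger_force: 86.4
```

Call:
{"api": "arm_command", "payload": {
  "deltas": [
    [12,[0.001,0,0.008],0],
    [12,[0.001,0,0.014],0],
    [12,[0.001,0,0.014],0],
    [12,[0.001,0,0.014],0]
  ]
}}

```text
time: 29.0
tool_pos: [0.4616, -0.3138, 0.0336]
tool_rot: [-3.14, 0.087, -1.611]
force: [-0.1, -0.3, -0.5]
width: 0.0161
finger_force: 86.4
```

Call:
{"api": "arm_command", "payload": {
  "deltas": [
    [12,[0,0,0.008],0],
    [12,[0,0,0.012],0],
    [12,[0,0,0.012],0]
  ]
}}

```text
time: 29.38
tool_pos: [0.4619, -0.3139, 0.0328]
tool_rot: [-3.14, 0.086, -1.61]
force: [-2.8, 2.6, 12.5]
width: 0.0157
finger_force: 94.0
```

Contact with the board; release slowly and rise.

Call:
{"api": "arm_command", "payload": {
  "deltas": [
    [20,[0,0,-0.006],0],
    [30,[0,0,-0.006],0],
    [40,[0,0,-0.006],0],
    [40,[0,0,-0.006],0],
    [40,[0,0,-0.15],0],
    [40,[0,0,-0.4],0],
    [40,[-0.1,-0.3,-0.5],0],
    [40,[0.2,0.4,-0.6],0],
    [40,[0.3,0.6,-0.6],0],
    [40,[0.3,0.6,-0.6],0]
  ]
}}

```text
time: 30.62
tool_pos: [0.3446, -0.3792, 0.1697]
tool_rot: [-3.141, 0.087, -1.61]
force: [0.3, -0.8, 0.4]
width: 0.0402
finger_force: 0.0
```

Run:
```python
from fit import *
s=robot.state();print(s['time'],s['tool_pos'],s['force'])
q=robot.grab_frame('side');cv2.imwrite('pics/z_s.png',q);t=robot.grab_frame('top');cv2.imwrite('pics/z_t.png',t)
g=cv2.GaussianBlur(t,(3,3),0).max(2).astype(int);h=cv2.cvtColor(t,cv2.COLOR_BGR2HSV)
# knife expected at centre line: project
d=np.array([np.cos(np.radians(87)),np.sin(np.radians(87)),0]);gp=np.array([.4617,-.3138,.026])
print('expected rear,junction,tip',w2px('top',[gp-.055*d,gp+.037*d,gp+.145*d]).round(1).tolist(),w2px('side',[gp-.055*d,gp+.037*d,gp+.145*d]).round(1).tolist())
for r in range(196,222,2): print(r,g[r,366:446:4])
a=cv2.imread('pics/side0.png');dd=cv2.absdiff(q,a).max(2)
for n,X in dict(cover=(262,205,340,262),mug_spoon=(232,160,296,206),cells=(380,265,420,305)).items(): print(n,(dd[X[1]:X[3],X[0]:X[2]]>30).sum())
for r in range(165,190,2): print(r,q[r,308:366:3].max(1))
```

```text
30.625 [ 0.3446 -0.3792  0.1697] [ 0.342  -0.8096  0.4353]
expected rear,junction,tip [[432.7, 212.4], [405.7, 211.2], [374.1, 209.9]] [[334.9, 165.4], [335.3, 173.7], [335.8, 185.0]]
196 [199 198 202 198 195 195 197 194 193 201 175  75 182 241 244 243 235 234
 232 229]
198 [201 196 195 195 199 198 196 199 197 194 163  71 232 237 239 226 228 232
 231 227]
200 [212 203 200 196 194 193 197 199 196 196 139 133 225 230 214 220 227 230
 229 226]
202 [224 221 214 210 201 200 201 197 199 199 124 185 212 198 208 223 228 229
 228 222]
204 [215 211 216 215 210 213 209 204 203 201 192 155 190 192 216 222 228 229
 227 216]
206 [223 219 221 216 216 216 222 218 217 217 215 194 166 195 216 224 228 228
 223 207]
208 [218 216 222 218 217 217 220 219 221 166 134 149 179 198 216 225 227 227
 219 201]
210 [216 211 235 217 219 219 220 221 213 107  24  68 183 202 217 226 227 226
 216 198]
212 [206 190 214 217 214 219 211 209 193  95  23  61 184 211 219 225 226 223
 210 191]
214 [201 198 196 195 181 190 172 174 188 179 145 139 196 214 221 226 226 220
 202 181]
216 [209 208 209 207 204 200 201 197 199 196 2
[... 675 characters left out ...]
184]
175 [160 159 164 159 163 164 163 167 160 165 148 163 167 165 166 167 168 171
 169 182]
177 [162 167 160 162 161 162 166 171 180 179 166 164 163 163 163 165 172 170
 173 184]
179 [166 164 163 164 163 163 161 175 179 177 173 163 161 168 163 169 169 175
 173 182]
181 [162 168 159 163 162 164 165 175 179 181 175 162 167 174 171 168 171 173
 172 183]
183 [164 167 161 164 163 157 167 173 176 184 175 168 167 172 172 171 172 173
 175 178]
185 [170 166 158 163 164 165 166 179 176 175 166 166 170 170 172 171 174 175
 171 185]
187 [166 165 160 162 166 167 170 183 178 157 142 170 171 170 175 169 171 174
 172 183]
189 [167 164 163 166 168 169 179 183 178 180 171 168 170 174 176 172 172 174
 169 181]
```

```bash
python3 -c "
from workcell import robot
print(robot.close_job())"
```

```text
the job is handed in; nothing more can be done
None
```

I levered the battery cover open with the knife and swung it to about its stop (1.9 rad), where it stayed once the blade was clear. The knife is back flat on the board, the mug, spoon and batteries show no change in the side view, and I handed the job in at about 31 s; the wrist force briefly reached about 45 N as the blade pushed the cover onto its stop.

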